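# Rack the last coaster and hold the cure lever at its third notch

## Task

Take the white ceramic coaster off the small plywood stand and stand it on edge, fully seated, in the one empty slot of the curing rack, and let go of it. Then press the spring-return lever on the far side of the rack's grey control tower (the side away from the robot) down past its first two notches to the third - not on into the fourth - and keep it held there: the lever springs back up when released, so finish while still holding it down. Leave the two coasters already in the rack and everything else on the table where they are.

Things in the scene. Friction and masses are not known exactly. Their poses are not given: they have to be found in the camera images.
- coaster: The coaster to rack: square white ceramic plate 90 x 90 x 8 mm, about 130 g. Origin at its centre; x is normal to its faces (8 mm along x), y and z lie along its edges. At the start it leans in the plywood stand, 25 degrees from vertical, top edge leaning roughly towards the robot; z points up along the plate, y is level.
- stand: Fixed plywood stand under the leaning coaster; origin under it, its top leans along the stand's -x. The back rest (60 mm wide) reaches only 45 mm up behind the plate and a 12 mm lip keeps the plate's foot from sliding; the plate's upper half is free on both faces.
- slot (a point): The empty slot of the rack: middle of its floor, 22 mm above the table (a thin dark strip lies there). x is level across the slot, y along it, z up. 12 mm wide between aluminium ribs 5 mm thick, 100 mm long, 24 mm deep, open above and at both ends. A seated coaster has its centre 45 mm above this point and its x axis along the slot's x.
- station: Fixed curing station, z up, origin under it. Rack of three slots at x = -48, 0, 48 mm, all centred at y = 35 mm, running along y. Upright light panel along y = 98 mm, 92 mm high. Grey lever tower, 112 mm high, x from -55 to 15, y from -100 to -45 mm; the lever is on its +x face.
- lever (a joint): Lever travel, m: 0 at the top (rest), grows as it is pressed straight down, stop at 0.050. Notches at 0.012, 0.024, 0.036 (third) and 0.048; ridges between, passed at 0.006, 0.018, 0.030, 0.042. The return spring always pushes up, 5 N at the top to 9 N at the bottom; each ridge adds up to 2.5 N before it and takes as much off after it. No notch holds the lever by itself.
- paddle_top (a point): Place to press: on the flat top of the lever's black paddle (46 mm along x, 40 mm along y, 12 mm thick), 100 mm above the table at rest; moves down with the lever. It lies 29 mm out from the tower's +x face (far from the robot), x pointing out of it, y level along the face. Five small raised marks beside the track, on its -y side, show the paddle's mid-height at rest and in each notch.
- coaster_b: Another coaster, same kind, already standing in the rack, to be left there. Origin at its centre, x normal to its faces.
- coaster_c: Another coaster, same kind, already standing in the rack, to be left there. Origin at its centre, x normal to its faces.
- stapler: Bystander: aluminium press-button stapler lying along its x, 140 x 36 x 48 mm; origin under its centre.
- pencil_cup: Bystander: teal pencil cup, 80 mm across, 100 mm high, 150 mm with pencils; origin under its centre.
- bottle: Bystander: capped brown glass bottle, 62 mm across, 165 mm high; origin under its centre.
- tape: Bystander: roll of blue tape on a flat black spindle, 116 mm across, 32 mm high; origin under its centre.
- parts_box: Bystander: cardboard box 90 x 60 x 40 mm; origin under its centre.
Not all that is in view belongs to the job. Leave any turquoise look-alike of the coaster alone.

How it is judged:
By the outcome, as a careful person would: the job done as asked, in the order asked, and still so for the second after the job is handed in, while the arm keeps its last pose, push and grip.
It also fails if it takes over 56 s, if anything falls off the work surface, if the arm or the gripper's body presses on something with over 40 N, if the wrist force passes 120 N, or if a joint passes its speed limit or range.

## Robot

A 6-joint arm with a two-finger parallel gripper is mounted at the origin on the work surface. World frame = base frame: x ahead of the robot, y to its left, z up, the work surface at z = 0. Lengths are in m, angles in rad, forces in N, time in s.
With the tool pointing down it reaches from about 0.225 to 0.725 m from the base axis. Payload 3.1 kg.
Tool frame: the origin (TCP) lies midway between the tips of the shut fingers; the grasp point (between the pads) lies 19 mm behind it; z points along the fingers, y is the line along which they close (so a half turn about z gives the same grasp; the last joint's range is limited). The gripper opens to 85 mm and grips with 20 to 120 N. Pads are 22 mm wide; open, the fingers measure 114 mm over their backs; the gripper's body (76 mm by 85 mm) begins 54 mm behind the grasp point. The pads swing forward as they close: fully open they stand 13 mm farther back than shut.
Start: joints at [1.067, 0.048, 0.099, 1.622, 0, 1.443], TCP at [0.193, 0.488, 0.231] pointing down, gripper open.
Joint ranges: [-2.91, 2.91], [-0.99, 1.94], [-1.21, 1.42], [-2.12, 2.29], [-1.49, 1.47], [-3.14, 3.14]. Speed limits (rad/s): [2.79, 2.79, 3.14, 3.14, 3.14, 3.14].

## Interface

Orientations are given as [roll, pitch, yaw] about the fixed x, y, z axes, in that order (R = Rz(yaw) Ry(pitch) Rx(roll)).
In Python, from cell import sensors, snapshot, r gives the robot as it stands.
- The arm moves only by the shell command python3 -m jog 'ROWS' [FORCE]. ROWS is JSON, a list that holds one entry, the list of rows, each a list of 7 numbers: the turn, a rotation vector about the tool's x, y, z normalised to -1 to 1, where 1 is 0.08 rad, then the shift along the tool's x, y, z normalised to -1 to 1, where 1 is 25 mm, then the closure, from 0 (fully open) to 1 (shut). A call has 1 to 8 rows; each row shifts and turns the commanded pose from where the row before left it, along the tool's axes as they then stand; what a row does not reach is not made up. A row lasts 1/8 s, in which the tool goes at most 62.5 mm and 10.7 degrees, less where a joint would pass 70% of its speed; a pose out of reach is approached as far as the arm can. A call with a number of a shift or a turn outside -1 to 1 is refused whole. A call with a gripper value outside its range is refused whole. The fingers move at their own pace and stop on an object; FORCE is the grip in N (left out, the last holds). Time passes only in rows, so rows that do not move let the fingers close. It gives the time, the measured TCP pose, the force, the opening and the grip force at its end, in the units of the state.
- sensors.get_state(): the state, without advancing time (a new reading comes with each control period).
- snapshot(name): name is "side" or "top"; returns a dict with "img" (480x640x3 uint8, blue, green, red), "camera_matrix" (3x3 intrinsics, pixels), "k1" (the pictures are not rectified: a ray, as slopes to the right and down, at radius r is drawn at 1 + k1 r^2 times it, then the intrinsics apply), "R" (3x3) and "t" (3): a world point X has camera coordinates R X + t. Camera axes: x right, y down, z forward; pixel columns grow to the right and rows downward; lengths in m; the calibration is good to about 2 mm. A picture is of the moment at which its call begins. There is no depth.
- r.sign_off(): hands the job in; it is judged then, once.
The state is a dict: "t": time; "joints": joint angles; "qvel": joint speeds; "tau": joint torques, N m; "tool_pos": TCP position; "tool_rot": TCP orientation; "force": force on the tool from outside, world axes, zero at the start; "ft_torque": the same for the moment, N m; "opening": finger opening in m; "gripper_force": force on a finger pad.
Only numpy, scipy, OpenCV 4.12 (cv2) and the standard library are available. Lean on these libraries where they do the work, as an engineer would, in place of code of your own. Each camera call takes 0.05 s, during which the arm holds its last target. There are 200 camera calls.

## Working session

There is one attempt and no reset: what is moved stays moved. The work goes in short steps, Python scripts to look and compute and a shell command to move; the robot and the scene stay as the last step left them, time stands still between calls to the robot, and variables do not carry over. Pictures are saved under pics/ and viewed, at most 10 in all, crops included, and the job is handed in when it is done.

```bash
ls; mkdir -p pics
python3 - <<'E'
from cell import sensors, snapshot, r
import cv2
for n in("side","top"):
    s=snapshot(n); cv2.imwrite(f"pics/{n}0.png",s["img"]); print(n,s["camera_matrix"],s["k1"],s["R"],s["t"])
print(sensors.get_state())
E
```

```text
pics
side [[610.68455756   0.         318.97754259]
 [  0.         610.68455756 238.3469346 ]
 [  0.           0.           1.        ]] -0.058151887631401944 [[ 0.83167943 -0.55508935  0.01360652]
 [-0.30804521 -0.48164896 -0.82044039]
 [ 0.46197129  0.67815197 -0.57157015]] [-0.44022844  0.23450115  1.28986854]
top [[511.18695155   0.         326.72682341]
 [  0.         511.18695155 236.14656948]
 [  0.           0.           1.        ]] -0.09205519409403931 [[ 0.02061994 -0.99977651  0.00466297]
 [-0.98513521 -0.02111309 -0.1704783 ]
 [ 0.17053865 -0.0010784  -0.9853504 ]] [-0.01702228  0.52258286  1.1943369 ]
{'t': 0.1, 'joints': array([1.06720533e+00, 4.86747848e-02, 9.77229510e-02, 1.62198580e+00,
       1.19919904e-05, 1.44300494e+00]), 'qvel': array([ 1.29319035e-03, -1.01733123e-03,  4.81837259e-03,  1.37432149e-03,
        6.53686195e-05,  9.65934188e-04]), 'tau': array([ 3.58179699e-03, -3.39851296e+01,  3.20935249e+01,  1.57903862e-02,
        2.37474194e-05, -1.97127967e-06]), 'tool_pos': array([0.1924171 , 0.48787003, 0.23021937]), 'tool_rot': array([-3.13947033e+00, -2.84790523e-04,  2.76579273e+00]), 'force': array([ 0.51748376,  0.37459806, -1.10518343]), 'ft_torque': array([-0.06017096,  0.00550193,  0.04003886]), 'gripper_force': 0.0, 'opening': 0.08573300384363126}
```

View pics/side0.png

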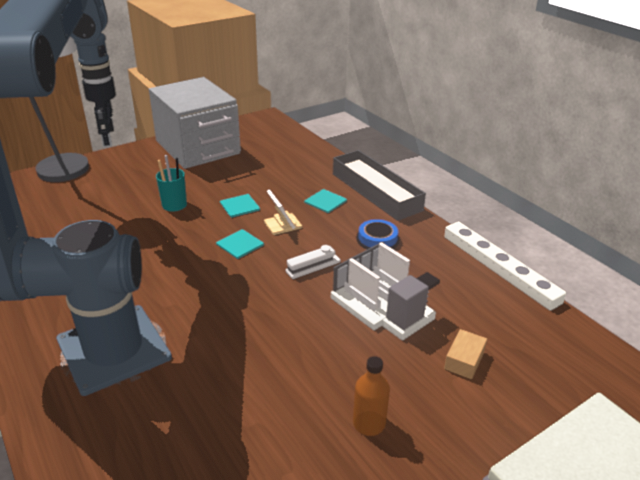

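View pics/top0.png

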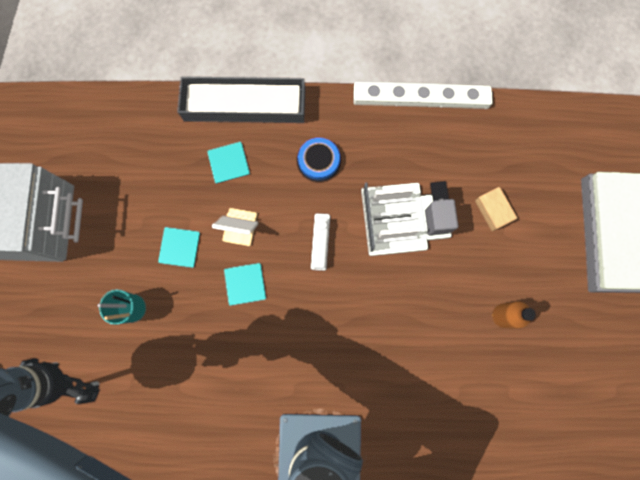

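The top view shows four candidates. Three are flat turquoise squares at (228,162), (179,247) and (245,284); the fourth is a white leaning plate at (235,224) on plywood. The white one fits the description. The rack is at (405,218), the tower at (441,215) and the paddle at (440,188). Next I'll view an enlarged crop to confirm this and to measure.

Run:
```python
import cv2,numpy as np
t=cv2.imread("pics/top0.png");s=cv2.imread("pics/side0.png")
def c(i,x,y,w,h):
    o=cv2.resize(i[y:y+h,x:x+w],(400,300),interpolation=cv2.INTER_CUBIC)
    for k in range(0,w,10): cv2.line(o,(int(k*400/w),0),(int(k*400/w),4 if k%50 else 10),(0,255,255),1)
    for k in range(0,h,10): cv2.line(o,(0,int(k*300/h)),(4,int(k*300/h)),(0,255,255),1)
    return o
cv2.imwrite("pics/z0.png",np.vstack([np.hstack([c(t,195,195,80,60),c(s,245,180,80,60)]),np.hstack([c(t,355,175,112,84),c(s,325,238,120,90)])]))
```

```text
(no output)
```

View pics/z0.png

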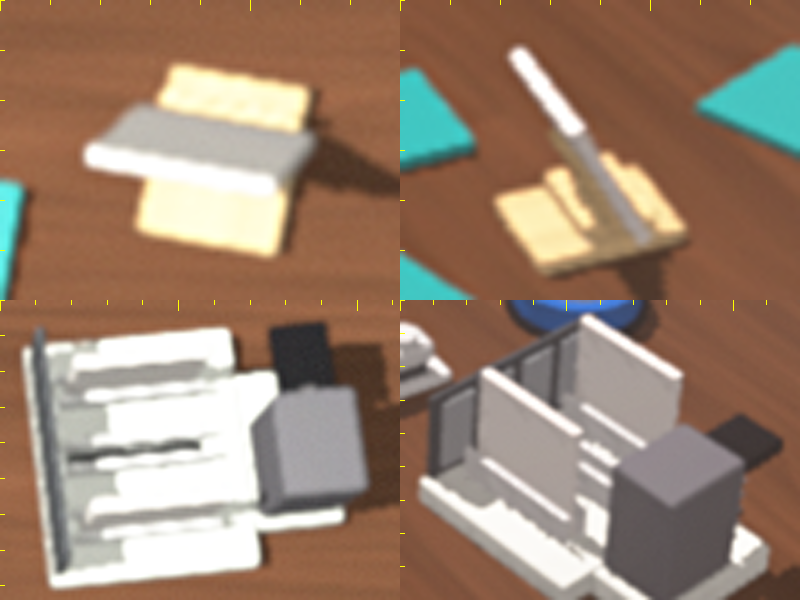

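The crop confirms the white leaning plate on plywood. It also shows the empty slot is the middle one, with the dark strip at top crop (70..198, 450). Next I'll fit the models and overlay them.

```bash
cat > h.py <<'E'
import numpy as np,cv2,json
from scipy.optimize import least_squares
from scipy.spatial.transform import Rotation as Ro
cam={}
def load():
    from cell import snapshot
    for n in("side","top"): cam[n]=snapshot(n)
    return cam
def proj(n,X):
    c=cam[n]; p=np.atleast_2d(X)@np.array(c["R"]).T+np.array(c["t"]); a=p[:,:2]/p[:,2:]
    a=a*(1+c["k1"]*(a**2).sum(1,keepdims=True)); K=np.array(c["camera_matrix"])
    return a*[K[0,0],K[1,1]]+[K[0,2],K[1,2]]
def fit(obs,x0,pose):
    def f(v):
        R,t=pose(v); return np.concatenate([(proj(n,R@np.array(P)+t)[0]-q)for n,P,q in obs]).ravel()
    s=least_squares(f,x0,loss="soft_l1"); return s.x,f(s.x).reshape(-1,2)
def box(x0,x1,y0,y1,z0,z1): return np.array([[x,y,z]for x in(x0,x1)for y in(y0,y1)for z in(z0,z1)])/1e3
E_=[(0,1),(2,3),(4,5),(6,7),(0,2),(1,3),(4,6),(5,7),(0,4),(1,5),(2,6),(3,7)]
def draw(o,n,B,R,t,off,sc,col=(0,0,255)):
    p=((proj(n,B@R.T+t)-off+.5)*sc-.5)
    for a,b in E_: cv2.line(o,tuple(int(v*16) for v in p[a]),tuple(int(v*16) for v in p[b]),col,1,cv2.LINE_AA,4)
E
cat > m.py <<'E'
from h import *
load()
cp=lambda v:(Ro.from_euler("z",v[3]).as_matrix()@Ro.from_euler("y",-np.radians(25)).as_matrix(),np.array(v[:3]))
a=.045;d=.004
S=lambda x,y:((x-400)/5+245,y/5+180)
T=lambda x,y:(x/5+195,y/5+195)
co=[("side",(0,a,a),S(517,51)),("side",(0,-a,a),S(576,130)),("side",(0,-a,-a),S(640,240)),
("top",(0,a,a),T(86,155)),("top",(0,-a,a),T(279,185)),("top",(d,-a,-a),T(316,142)),("top",(d,a,-a),T(138,105))]
v,e=fit(co,[.5,.2,.05,0],cp); print("coaster",v.round(4)); print(e.round(1))
sp=lambda v:(Ro.from_euler("z",v[2]).as_matrix(),np.array([v[0],v[1],0]))
S=lambda x,y:((x-400)*.3+325,(y-300)*.3+238)
T=lambda x,y:(x*.28+355,(y-300)*.28+175)
q=lambda x,y,z:(x/1e3,y/1e3,z/1e3)
so=[("side",q(15,-45,112),S(685,428)),("side",q(15,-100,112),S(743,463)),("side",q(-55,-100,112),S(668,502)),("side",q(-55,-45,112),S(610,465)),
("side",q(-48,80,112),S(483,372)),("side",q(-48,-10,112),S(580,434)),("side",q(48,80,112),S(585,318)),("side",q(48,-10,112),S(681,377)),
("top",q(15,-45,112),T(277,392)),("top",q(15,-100,112),T(352,388)),("top",q(-55,-100,112),T(364,490)),("top",q(-55,-45,112),T(275,497)),("top",q(0,35,22),T(134,450))]
w,e=fit(so,[.5,-.15,0],sp); print("station",w.round(4)); print(e.round(1))
json.dump([list(v),list(w)],open("fit.json","w"))
c=lambda n,x,y,w_:cv2.resize(cam[n]["img"][y:y+w_*3//4,x:x+w_],(400,300),interpolation=cv2.INTER_CUBIC)
out=[]
for n,x,y,W in(("top",195,195,80),("side",245,180,80),("top",355,175,112),("side",325,238,120)):
    o=c(n,x,y,W)
    if W==80: draw(o,n,box(-4,4,-45,45,-45,45),*cp(v),(x,y),400/W)
    else:
        for B in(box(-55,15,-100,-45,0,112),box(-52,-44,-10,80,22,112),box(44,52,-10,80,22,112),box(21,67,-92.5,-52.5,88,100)): draw(o,n,B,*sp(w),(x,y),400/W)
        draw(o,n,box(-6,6,-15,85,22,46),*sp(w),(x,y),400/W,(0,200,0))
    out.append(o)
cv2.imwrite("pics/fit0.png",np.vstack([np.hstack(out[:2]),np.hstack(out[2:])]))
E
python3 m.py
```

```text
coaster [ 0.5453  0.2144  0.0518 -0.1504]
[[-1.1 -0.3]
 [-0.5 -0.1]
 [ 0.4  0.5]
 [ 0.6 -0.1]
 [-0.5  0.3]
 [-0.1 -1.5]
 [ 0.4 -0.1]]
station [ 0.5808 -0.206   0.0975]
[[-0.7 -2.5]
 [ 0.6 -0.5]
 [ 0.2  1.2]
 [-1.  -0.9]
 [ 0.4 -1.8]
 [-1.1 -0.9]
 [ 0.4 -0.8]
 [-0.6 -0.4]
 [-0.7  0. ]
 [ 1.5 -0.5]
 [ 1.7  0.3]
 [ 3.3  0.1]
 [ 0.9  0.5]]
```

View pics/fit0.png

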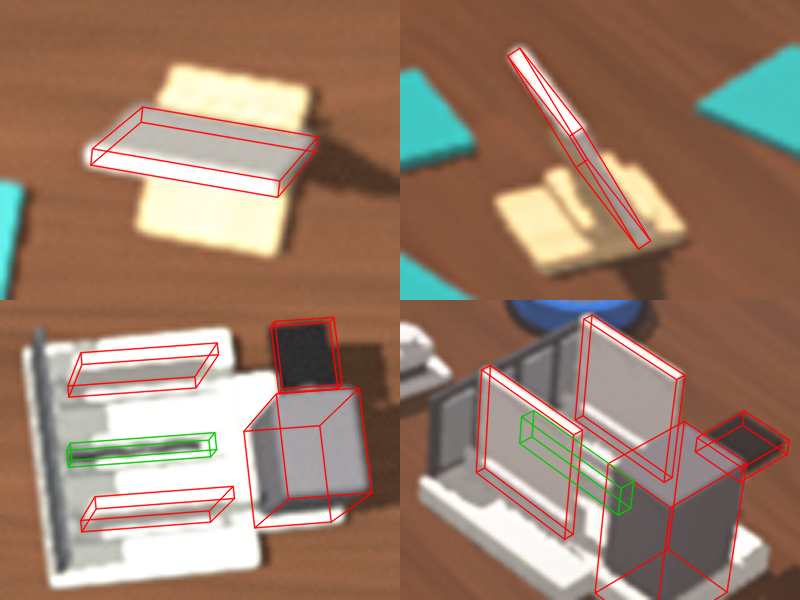

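```bash
cat > g.py <<'E'
# usage: python3 g.py grasp|pre|...: prints remaining turn and shift in tool units
import sys; from h import *
from cell import sensors
v,w=json.load(open("fit.json"))
def goal(n,h=0.0):
    if n=="coast":   # h: TCP position along plate z
        R=Ro.from_euler("z",v[3]).as_matrix()@Ro.from_euler("y",-np.radians(25)).as_matrix(); p=np.array(v[:3])+R@[0,0,h]
    else:
        R=Ro.from_euler("z",w[2]).as_matrix(); P={"slot":[0,.035,.022],"pad":[.044,-.0725,.1]}[n]
        p=np.array([w[0],w[1],0])+R@P+[0,0,h]
    T=np.stack([R[:,1],R[:,0],-R[:,2]],1)
    return p,T
def rem(n,h):
    s=sensors.get_state(); Rc=Ro.from_euler("xyz",s["tool_rot"]).as_matrix(); p,T=goal(n,h)
    print("t",round(s["t"],2),"goal",p.round(4),"at",np.round(s["tool_pos"],4),"rot",np.round(s["tool_rot"],3),"j",np.round(s["joints"],2))
    print("turn",(Ro.from_matrix(Rc.T@T).as_rotvec()/.08).round(2),"shift now-axes",(Rc.T@(p-s["tool_pos"])/.025).round(2),"goal-axes",(T.T@(p-s["tool_pos"])/.025).round(2))
    dy=np.arctan2(T[1,0],T[0,0])-s["tool_rot"][2]; print("yaw units(tool z, if down)",round(-(dy+np.pi)%(2*np.pi)/.08-np.pi/.08,2) if 0 else round(-((dy+np.pi)%(2*np.pi)-np.pi)/.08,2))
if __name__=="__main__": rem(sys.argv[1],float(sys.argv[2]))
E
python3 g.py coast 0.09
python3 -m jog '[[[0,0,1,0,0,0,0.4],[0,0,1,0,0,0,0.4],[0,0,1,0,0,0,0.4],[0,0,1,0,0,0,0.4],[0,0,1,0,0,0,0.4],[0,0,1,0,0,0,0.4],[0,0,1,0,0,0,0.4],[0,0,1,0,0,0,0.4]]]' 40
python3 -m jog '[[[0,0,1,0,0,0,0.4],[0,0,1,0,0,0,0.4],[0,0,1,0,0,0,0.4],[0,0,1,0,0,0,0.4],[0,0,1,0,0,0,0.4],[0,0,1,0,0,0,0.4],[0,0,1,0,0,0,0.4],[0,0,1,0,0,0,0.4]]]'
python3 g.py coast 0.09
```

```text
t 0.2 goal [0.5077 0.2201 0.1333] at [0.1925 0.488  0.2305] rot [-3.14  -0.     2.766] j [ 1.07  0.05  0.1   1.62 -0.    1.44]
turn [-4.62 -3.65 16.54] shift now-axes [-15.66  -5.34   3.89] goal-axes [-8.71 11.11  9.47]
yaw units(tool z, if down) 16.82
t: 1.2
tool_pos: [0.1926, 0.4882, 0.231]
tool_rot: [-3.141, 0.0, 2.123]
force: [0.1, -1.2, -0.2]
opening: 0.0514
gripper_force: 0.0
t: 2.2
tool_pos: [0.1926, 0.4882, 0.231]
tool_rot: [-3.141, 0.001, 1.483]
force: [-0.0, -0.5, -0.9]
opening: 0.0511
gripper_force: 0.0
t 2.2 goal [0.5077 0.2201 0.1333] at [0.1926 0.4882 0.231 ] rot [-3.141e+00  1.000e-03  1.483e+00] j [ 1.07  0.05  0.1   1.62 -0.    2.73]
turn [-5.46 -0.16  0.77] shift now-axes [-9.58 13.5   3.91] goal-axes [-8.72 11.1   9.49]
yaw units(tool z, if down) 0.78
```

```bash
python3 -m jog '[[[0,0,0.78,0,0,0,0.4],[0,0,0,-0.62,1,0,0.4],[0,0,0,-0.62,1,0,0.4],[0,0,0,-0.62,1,0,0.4],[0,0,0,-0.62,1,0,0.4],[0,0,0,-0.62,1,0,0.4],[0,0,0,-0.62,1,0,0.4],[0,0,0,-0.62,1,0,0.4]]]'
python3 -m jog '[[[0,0,0,-0.62,1,0,0.4],[0,0,0,-0.62,1,0,0.4],[0,0,0,-0.62,1,0,0.4],[-0.9,0,0,-0.62,0,0,0.4],[-0.9,0,0,-0.62,0,0,0.4],[-0.9,0,0,-0.62,0,0,0.4],[-0.9,0,0,-0.62,0,0,0.4],[-0.9,0,0,0,0,0,0.4]]]'
python3 g.py coast 0.09
```

```text
t: 3.2
tool_pos: [0.3504, 0.3546, 0.231]
tool_rot: [-3.141, 0.0, 1.423]
force: [0.3, 0.4, -0.1]
opening: 0.0513
gripper_force: 0.0
t: 4.2
tool_pos: [0.4079, 0.236, 0.2313]
tool_rot: [2.779, 0.0, 1.422]
force: [0.2, -0.0, -0.3]
opening: 0.0508
gripper_force: 0.0
t 4.2 goal [0.5077 0.2201 0.1333] at [0.4079 0.236  0.2313] rot [2.779 0.    1.422] j [ 0.53 -0.4  -0.34  1.34 -0.22  2.22]
turn [-0.93 -0.01  0.02] shift now-axes [-0.04  2.39  5.1 ] goal-axes [-0.03  2.01  5.26]
yaw units(tool z, if down) 0.02
```

```bash
python3 -m jog '[[[-0.93,0,0,0,1,0,0.4],[0,0,0,0,1,0.5,0.4],[0,0,0,0,0,1,0.4],[0,0,0,0,0,1,0.4],[0,0,0,0,0,1,0.4],[0,0,0,0,0,1,0.4],[0,0,0,0,0,0.75,0.4],[0,0,0,0,0,0,0.4]]]'
python3 g.py coast 0.011
python3 - <<'E'
from h import *
load(); o=[]
for n,x,y in(("top",175,180),("side",225,140)):
    o.append(cv2.resize(cam[n]["img"][y:y+75,x:x+100],(400,300),interpolation=cv2.INTER_CUBIC))
cv2.imwrite("pics/pre.png",np.hstack(o))
E
```

```text
t: 5.2
tool_pos: [0.5068, 0.2212, 0.1288]
tool_rot: [2.712, 0.003, 1.423]
force: [-0.1, -0.4, -0.2]
opening: 0.0512
gripper_force: 0.0
t 5.2 goal [0.5407 0.2151 0.0617] at [0.5068 0.2212 0.1288] rot [2.712 0.003 1.423] j [ 0.42 -0.25 -0.45  1.   -0.23  2.09]
turn [-0.08  0.02  0.04] shift now-axes [-0.03  0.14  3.01] goal-axes [-0.04  0.12  3.01]
yaw units(tool z, if down) 0.03
```

View pics/pre.png

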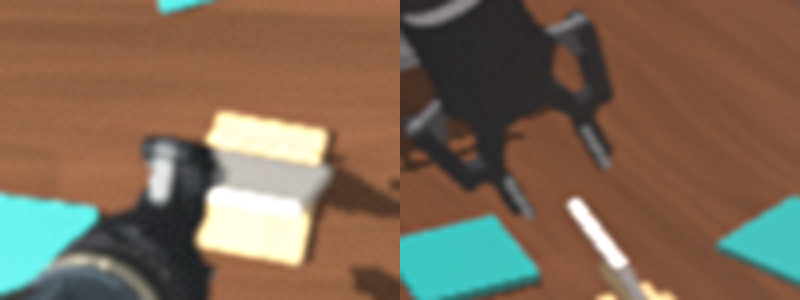

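The side view shows the fingers straddling the plate's top edge, and the top-view offset is what parallax should give. I'll descend and grip.

```bash
python3 -m jog '[[[-0.08,0,0,0,0.12,0.75,0.4],[0,0,0,0,0,0.75,0.4],[0,0,0,0,0,0.75,0.4],[0,0,0,0,0,0.75,0.4],[0,0,0,0,0,0,0.4]]]' 40
python3 g.py coast 0.011
python3 -m jog '[[[0,0,0,0,0,0,1],[0,0,0,0,0,0,1],[0,0,0,0,0,0,1],[0,0,0,0,0,0,1],[0,0,0,0,0,0,1]]]' 40
```

```text
t: 5.92
tool_pos: [0.542, 0.2168, 0.0644]
tool_rot: [2.702, 0.001, 1.423]
force: [0.1, 0.3, 0.1]
opening: 0.0511
gripper_force: 0.0
t 5.92 goal [0.5407 0.2151 0.0617] at [0.542  0.2168 0.0644] rot [2.702e+00 1.000e-03 1.423e+00] j [ 0.38 -0.14 -0.5   0.83 -0.22  2.06]
turn [ 0.04 -0.01  0.04] shift now-axes [-0.08 -0.08  0.08] goal-axes [-0.08 -0.08  0.08]
yaw units(tool z, if down) 0.04
t: 6.55
tool_pos: [0.5411, 0.2179, 0.0655]
tool_rot: [2.703, -0.001, 1.425]
force: [-7.5, 0.6, 5.0]
opening: 0.0074
gripper_force: 39.6
```

```bash
python3 -m jog '[[[0,0,0,0,0,-0.4,1],[0,0,0,0,0,-0.8,1],[0,0,0,0,0,-1,1],[0,0,0,0,0,-1,1],[0,0,0,0,0,-1,1],[0,0,0,0,0,-1,1],[0,0,0,0,0,-1,1]]]'
python3 -m jog '[[[0.9,0,0,0,0,-0.3,1],[0.9,0,0,0,0,-0.3,1],[0.9,0,0,0,0,-0.3,1],[0.9,0,0,0,0,-0.3,1],[0.9,0,0,0,0,0,1],[0.95,0,0,0,0,0,1]]]'
python3 g.py slot 0.2
```

```text
t: 7.42
tool_pos: [0.4767, 0.2267, 0.2065]
tool_rot: [2.7, -0.0, 1.423]
force: [1.2, -0.0, -1.1]
opening: 0.0075
gripper_force: 39.0
t: 8.18
tool_pos: [0.468, 0.2283, 0.2346]
tool_rot: [3.137, -0.001, 1.424]
force: [0.1, -0.7, -1.6]
opening: 0.0073
gripper_force: 39.2
t 8.18 goal [ 0.5774 -0.1711  0.222 ] at [0.468  0.2283 0.2346] rot [ 3.137e+00 -1.000e-03  1.424e+00] j [ 0.33  0.03  0.09  1.62 -0.    2.04]
turn [ 0.06 -0.   -3.06] shift now-axes [-15.16   6.67   0.53] goal-axes [-16.33   2.8    0.5 ]
yaw units(tool z, if down) -3.06
```

```bash
python3 -m jog '[[[0,0,-1,0,0,0,1],[0,0,-1,0,0,0,1],[0,0,-1.0,0,0,0,1],[0,0,-0.06,-1,0.17,0,1],[0,0,0,-1,0.17,0,1],[0,0,0,-1,0.17,0,1],[0,0,0,-1,0.17,0,1],[0,0,0,-1,0.17,0,1]]]'
python3 -m jog '[[[0,0,0,-1,0.17,0,1],[0,0,0,-1,0.17,0,1],[0,0,0,-1,0.17,0,1],[0,0,0,-1,0.17,0,1],[0,0,0,-1,0.17,0,1],[0,0,0,-1,0.17,0,1],[0,0,0,-1,0.17,0,1],[0,0,0,-1,0.17,0,1]]]'
python3 -m jog '[[[0,0,0,-1,0.2,0,1],[0,0,0,-1,0.2,0,1],[0,0,0,-0.8,0.2,0,1],[0,0,0,0,0,0,1]]]'
python3 g.py slot 0.2
```

```text
t: 9.18
tool_pos: [0.5012, 0.1049, 0.2343]
tool_rot: [3.135, 0.002, 1.668]
force: [-0.1, -0.0, -1.5]
opening: 0.0075
gripper_force: 39.4
t: 10.18
tool_pos: [0.5544, -0.091, 0.2347]
tool_rot: [3.136, 0.002, 1.668]
force: [-0.2, 0.8, -0.3]
opening: 0.0072
gripper_force: 39.4
t: 10.68
tool_pos: [0.576, -0.1595, 0.234]
tool_rot: [3.137, 0.002, 1.666]
force: [-0.3, 0.6, -1.1]
opening: 0.0073
gripper_force: 39.4
t 10.68 goal [ 0.5774 -0.1711  0.222 ] at [ 0.576  -0.1595  0.234 ] rot [3.137e+00 2.000e-03 1.666e+00] j [-0.38  0.24  0.31  1.64  0.    1.09]
turn [ 0.06  0.02 -0.02] shift now-axes [-0.47  0.01  0.48] goal-axes [-0.47  0.01  0.48]
yaw units(tool z, if down) -0.02
```

```bash
python3 -m jog '[[[0.05,0,0,-0.37,0,1,1],[0,0,0,0,0,1,1],[0,0,0,0,0,1,1],[0,0,0,0,0,1,1],[0,0,0,0,0,0.3,1],[0,0,0,0,0,0,1]]]'
python3 g.py slot 0.059
cat > pic.py <<'E'
import sys; from h import *
load(); o=[]
for n,x,y in(("top",360,175),("side",330,225)):
    o.append(cv2.resize(cam[n]["img"][y:y+90,x:x+100],(400,360),interpolation=cv2.INTER_CUBIC) if 0 else cv2.resize(cam[n]["img"][y:y+110,x:x+100],(400,440),interpolation=cv2.INTER_CUBIC))
cv2.imwrite(f"pics/{sys.argv[1]}.png",np.hstack(o))
E
python3 pic.py rk1
```

```text
t: 11.42
tool_pos: [0.5765, -0.1668, 0.1266]
tool_rot: [-3.142, 0.001, 1.669]
force: [-0.0, 0.9, -0.8]
opening: 0.0072
gripper_force: 39.4
t 11.43 goal [ 0.5774 -0.1711  0.081 ] at [ 0.5765 -0.1668  0.1266] rot [-3.142e+00  1.000e-03  1.669e+00] j [-0.39  0.24  0.11  1.44 -0.    1.08]
turn [-0.    0.01  0.01] shift now-axes [-0.17  0.02  1.83] goal-axes [-0.18  0.02  1.82]
yaw units(tool z, if down) 0.01
```

View pics/rk1.png

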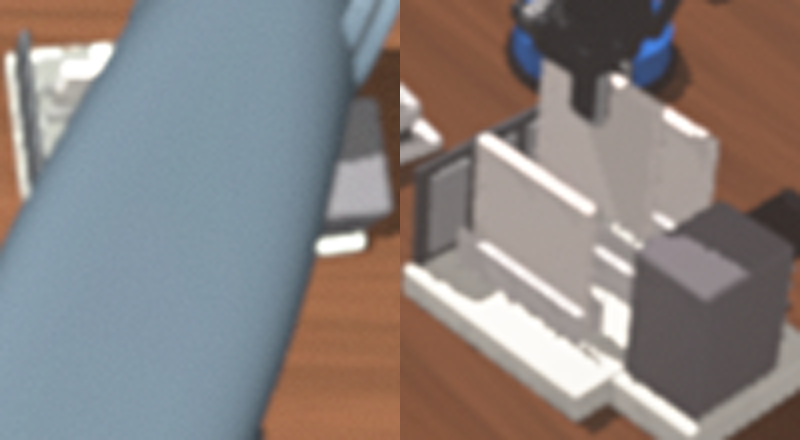

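```bash
cat > ov.py <<'E'
import sys; from h import *; from cell import sensors
load(); v,w=json.load(open("fit.json")); s=sensors.get_state()
R=Ro.from_euler("z",w[2]).as_matrix();t=np.array([w[0],w[1],0])
x,y=int(sys.argv[2]),int(sys.argv[3]); W=int(sys.argv[4])
o=cv2.resize(cam["side"]["img"][y:y+W*3//4,x:x+W],(800,600),interpolation=cv2.INTER_CUBIC)
for B in(box(-11,-6,-15,85,22,46),box(6,11,-15,85,22,46)): draw(o,"side",B,R,t,(x,y),800/W,(0,160,0))
for B in(box(-52,-44,-10,80,22,112),): draw(o,"side",B,R,t,(x,y),800/W,(255,0,0))
Rt=Ro.from_euler("xyz",s["tool_rot"]).as_matrix()
draw(o,"side",box(-47.5,42.5,-4,4,-31,59),Rt,s["tool_pos"],(x,y),800/W)
cv2.imwrite(f"pics/{sys.argv[1]}.png",o)
E
python3 ov.py ov1 345 235 80
```

```text
(no output)
```

View pics/ov1.png

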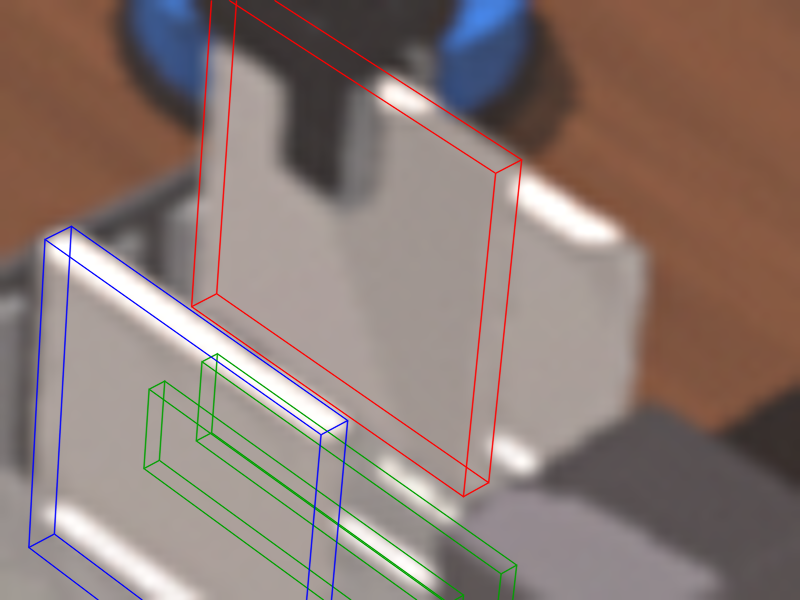

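```bash
cat > ov2.py <<'E'
from h import *
load(); v,w=json.load(open("fit.json"))
R=Ro.from_euler("z",w[2]).as_matrix();t=np.array([w[0],w[1],0]); out=[]
for n,x,y in(("top",362,178),("side",345,245)):
    W,H=66,66
    im=cv2.imread(f"pics/{n}0.png")[y:y+H,x:x+W]
    im=cv2.resize(im,(400,400),interpolation=cv2.INTER_CUBIC); o=im.copy(); sc=400/W
    for c,col in((-48,(255,0,0)),(0,(0,160,0)),(48,(0,0,255))):
        for a in(-8.5,8.5):
            p=(proj(n,np.array([[c+a,-15,46],[c+a,85,46]])/1e3@R.T+t)-[x,y]+.5)*sc
            cv2.line(o,tuple(p[0].astype(int)),tuple(p[1].astype(int)),col,1,cv2.LINE_AA)
    out.append(np.vstack([o[:300],im[:300]]) if 0 else o)
    out.append(im)
cv2.imwrite("pics/ov2.png",np.vstack([np.hstack([out[1],out[0]]),np.hstack([out[3],out[2]])])[:, :][50:650] if 0 else cv2.resize(np.vstack([np.hstack([out[1],out[0]]),np.hstack([out[3],out[2]])]),(600,600),interpolation=cv2.INTER_AREA))
E
python3 ov2.py
```

```text
(no output)
```

View pics/ov2.png

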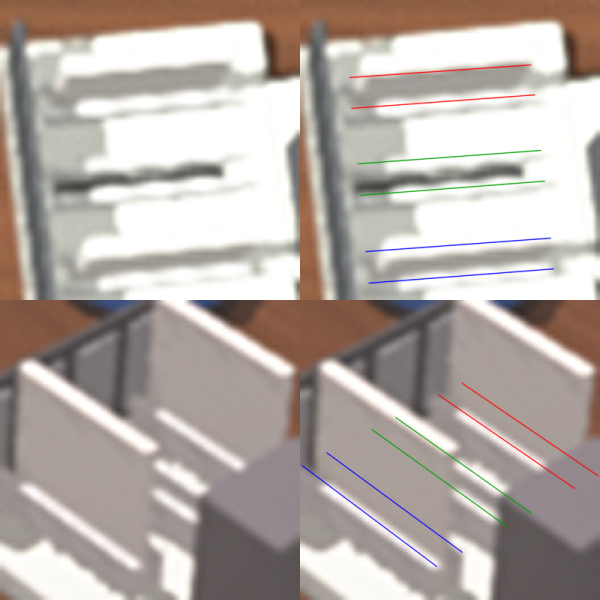

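The overlay shows all six rib lines lying on the image ribs to within about half a pixel in both views, and the held plate matches its model. I'll insert gently, watching force.

```bash
python3 -m jog '[[[0,0,0,0,0,0.4,1],[0,0,0,0,0,0.4,1],[0,0,0,0,0,0.2,1],[0,0,0,0,0,0,1]]]'
python3 -m jog '[[[0,0,0,0,0,0.15,1],[0,0,0,0,0,0.15,1],[0,0,0,0,0,0,1]]]'
```

```text
t: 12.22
tool_pos: [0.576, -0.1672, 0.1005]
tool_rot: [-3.14, 0.0, 1.668]
force: [-0.6, -0.4, -1.1]
opening: 0.0077
gripper_force: 39.4
t: 12.6
tool_pos: [0.5767, -0.1674, 0.0938]
tool_rot: [3.141, 0.001, 1.668]
force: [0.0, 0.4, -2.4]
opening: 0.0077
gripper_force: 39.4
```

```bash
python3 -m jog '[[[0,0,0,0,0,0.15,1],[0,0,0,0,0,0.15,1],[0,0,0,0,0,0,1]]]'
python3 -m jog '[[[0,0,0,0,0,0.1,1],[0,0,0,0,0,0.1,1],[0,0,0,0,0,0,1]]]'
```

```text
t: 12.98
tool_pos: [0.5767, -0.1674, 0.0861]
tool_rot: [3.141, 0.001, 1.668]
force: [-0.9, 0.6, -0.8]
opening: 0.0073
gripper_force: 39.4
t: 13.35
tool_pos: [0.5767, -0.1676, 0.0816]
tool_rot: [3.141, 0.001, 1.668]
force: [-0.9, 0.4, -0.5]
opening: 0.0077
gripper_force: 39.5
```

```bash
python3 -m jog '[[[0,0,0,0,0,0.08,1],[0,0,0,0,0,0.08,1],[0,0,0,0,0,0,1]]]'
python3 -m jog '[[[0,0,0,0,0,0.08,1],[0,0,0,0,0,0,1]]]'
```

```text
t: 13.72
tool_pos: [0.577, -0.168, 0.0814]
tool_rot: [3.139, 0.003, 1.668]
force: [-5.5, 0.4, 11.4]
opening: 0.0068
gripper_force: 41.5
t: 13.98
tool_pos: [0.5772, -0.168, 0.0814]
tool_rot: [3.138, 0.003, 1.668]
force: [-8.4, 0.5, 17.3]
opening: 0.0078
gripper_force: 42.6
```

```bash
python3 -m jog '[[[0,0,0,0,0,-0.12,1],[0,0,0,0,0,0,0.7],[0,0,0,0,0,0,0.7],[0,0,0,0,0,0,0.7],[0,0,0,0,0,0,0.7]]]'
python3 -m jog '[[[0,0,0,0,0,-0.3,0.7],[0,0,0,0,0,-0.6,0.7],[0,0,0,0,0,-1,0.7],[0,0,0,0,0,-1,0.7],[0,0,0,0,0,-1,0.7],[0,0,0,0,0,0,0.7]]]'
python3 g.py pad 0.08
```

```text
t: 14.6
tool_pos: [0.5768, -0.1674, 0.0782]
tool_rot: [3.141, 0.001, 1.668]
force: [0.1, 0.1, -0.2]
opening: 0.0258
gripper_force: 0.0
t: 15.35
tool_pos: [0.5788, -0.1683, 0.1805]
tool_rot: [3.134, 0.005, 1.668]
force: [0.9, 0.1, 0.3]
opening: 0.0258
gripper_force: 0.0
t 15.35 goal [ 0.6316 -0.2738  0.18  ] at [ 0.5788 -0.1683  0.1805] rot [3.134 0.005 1.668] j [-0.39  0.24  0.21  1.53 -0.    1.08]
turn [ 0.09  0.06 -0.  ] shift now-axes [-4.41  1.69  0.05] goal-axes [-4.41  1.69  0.02]
yaw units(tool z, if down) -0.0
```

```bash
python3 -m jog '[[[0.09,0.06,0,-0.9,0.4,0,1],[0,0,0,-0.9,0.4,0,1],[0,0,0,-0.9,0.4,0,1],[0,0,0,-0.9,0.4,0,1],[0,0,0,-0.77,0.4,0,1],[0,0,0,0,0,0,1]]]' 40
python3 -m jog '[[[0,0,0,0,0,0.6,1],[0,0,0,0,0,0.6,1],[0,0,0,0,0,0.6,1],[0,0,0,0,0,0.6,1],[0,0,0,0,0,0,1]]]' 40
python3 g.py pad 0
python3 pic.py rk2
```

```text
t: 16.1
tool_pos: [0.6369, -0.2722, 0.1736]
tool_rot: [-3.133, -0.005, 1.667]
force: [0.9, 0.2, 0.1]
opening: 0.0
gripper_force: 0.0
t: 16.73
tool_pos: [0.6353, -0.2702, 0.113]
tool_rot: [-3.131, -0.006, 1.668]
force: [-0.9, -0.8, -0.7]
opening: -0.0001
gripper_force: 0.0
t 16.73 goal [ 0.6316 -0.2738  0.1   ] at [ 0.6353 -0.2702  0.113 ] rot [-3.131 -0.006  1.668] j [-0.5   0.51  0.42  1.49 -0.    0.97]
turn [-0.13 -0.08  0.  ] shift now-axes [-0.13 -0.16  0.52] goal-axes [-0.13 -0.16  0.52]
yaw units(tool z, if down) 0.0
```

View pics/rk2.png

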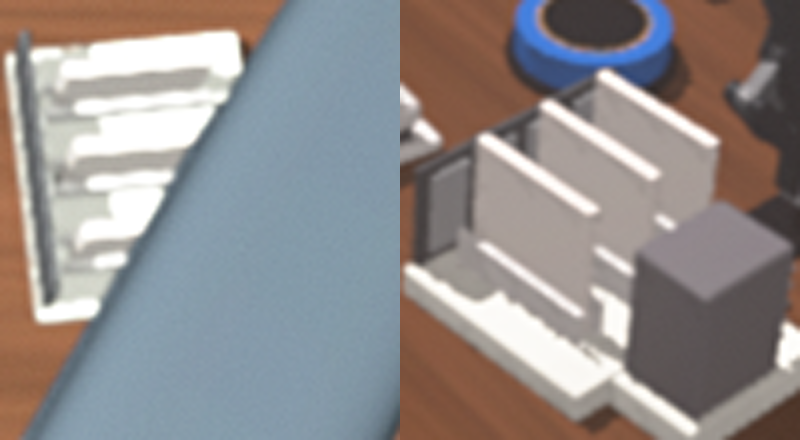

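All three plates stand at equal height and even spacing (tops start at (485,140), (545,105) and (603,73)), so the coaster is seated. Now I'll press the lever.

```bash
python3 -m jog '[[[-0.1,-0.08,0,-0.04,0.1,0.3,1],[0,0,0,0,0,0.2,1],[0,0,0,0,0,0,1]]]'
python3 -m jog '[[[0,0,0,0,0,0.15,1],[0,0,0,0,0,0.15,1],[0,0,0,0,0,0,1]]]'
python3 -m jog '[[[0,0,0,0,0,0.15,1],[0,0,0,0,0,0.15,1],[0,0,0,0,0,0,1]]]'
```

```text
t: 17.2
tool_pos: [0.6388, -0.2717, 0.1024]
tool_rot: [3.141, 0.002, 1.668]
force: [-0.1, -0.0, -0.2]
opening: -0.0
gripper_force: 0.0
t: 17.58
tool_pos: [0.6396, -0.2721, 0.0972]
tool_rot: [3.139, 0.004, 1.668]
force: [-1.9, 0.2, 4.7]
opening: -0.0003
gripper_force: 2.6
t: 17.95
tool_pos: [0.6396, -0.2721, 0.0898]
tool_rot: [3.139, 0.004, 1.668]
force: [-2.2, 1.2, 5.4]
opening: 0.0001
gripper_force: 2.7
```

```bash
python3 -m jog '[[[0,0,0,0,0,0.15,1],[0,0,0,0,0,0.15,1],[0,0,0,0,0,0,1]]]' | grep -E "pos|force: \["
python3 -m jog '[[[0,0,0,0,0,0.15,1],[0,0,0,0,0,0,1]]]'| grep -E "pos|force: \["
python3 -m jog '[[[0,0,0,0,0,0.12,1],[0,0,0,0,0,0,1]]]'| grep -E "pos|force: \["
python3 -m jog '[[[0,0,0,0,0,0.12,1],[0,0,0,0,0,0,1]]]'| grep -E "pos|force: \["
python3 -m jog '[[[0,0,0,0,0,0.08,1],[0,0,0,0,0,0,1]]]'| grep -E "pos|force: \["
```

```text
tool_pos: [0.6397, -0.272, 0.0826]
force: [-2.1, 1.2, 5.8]
tool_pos: [0.6396, -0.2721, 0.0786]
force: [-1.7, 1.3, 5.7]
tool_pos: [0.6396, -0.2721, 0.0759]
force: [-1.9, 1.1, 6.1]
tool_pos: [0.6397, -0.2721, 0.0732]
force: [-1.8, 1.3, 7.5]
tool_pos: [0.6396, -0.2721, 0.0721]
force: [-3.2, 2.2, 9.5]
```

```bash
python3 -m jog '[[[0,0,0,0,0,0.08,1],[0,0,0,0,0,0,1]]]' | grep -E "pos|force: \["
python3 -m jog '[[[0,0,0,0,0,0.08,1],[0,0,0,0,0,0,1]]]'| grep -E "pos|force: \["
python3 -m jog '[[[0,0,0,0,0,0.08,1],[0,0,0,0,0,0,1]]]'| grep -E "pos|force: \["
python3 -m jog '[[[0,0,0,0,0,0.04,1],[0,0,0,0,0,0,1],[0,0,0,0,0,0,1]]]'| grep -E "pos|force: \["
```

```text
tool_pos: [0.6397, -0.2721, 0.0696]
force: [-1.9, 1.4, 6.6]
tool_pos: [0.6397, -0.2721, 0.0671]
force: [-2.1, 0.9, 6.0]
tool_pos: [0.6396, -0.2721, 0.0652]
force: [-2.5, 1.3, 7.8]
tool_pos: [0.6396, -0.2721, 0.0643]
force: [-2.3, 2.1, 7.3]
```

```bash
python3 -m jog '[[[0,0,0,0,0,0,1],[0,0,0,0,0,0,1],[0,0,0,0,0,0,1],[0,0,0,0,0,0,1]]]' | grep -E "^t|pos|force: \["
python3 - <<'E'
from h import *
load(); cv2.imwrite("pics/end.png",cv2.resize(cam["side"]["img"][120:420,140:540],(800,600),interpolation=cv2.INTER_CUBIC))
E
```

```text
t: 20.95
tool_pos: [0.6397, -0.2721, 0.0644]
tool_rot: [3.139, 0.004, 1.668]
force: [-2.6, 2.1, 7.5]
```

View pics/end.png

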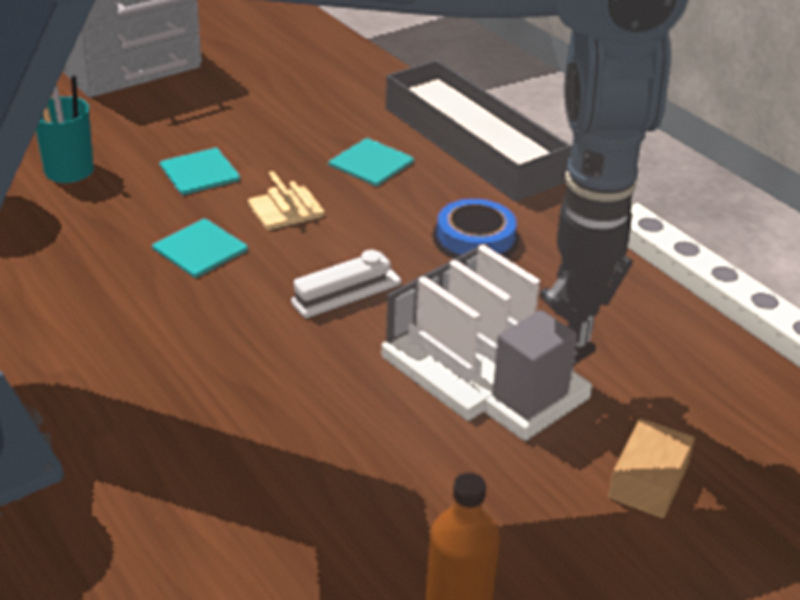

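The picture shows three plates seated in the rack (480,300) and the stand empty (287,203). The fingers are pressing the lowered paddle at (583,345), and nothing else has moved.

```bash
python3 -c "
from cell import r
print(r.sign_off())"
```

```text
the job is handed in; nothing more can be done
None
```

The coaster is seated in the middle slot and released, the lever is held at the third notch (about 36 mm of travel, 7.5 N), and I handed the job in at about 21 s; no verdict came back.

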